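# Make up two pigment-mixing kits

## Task

Make up the two class kits from the stock on the bench. The blue tray gets the red-lidded jar in its large compartment and the green bottle in its small one; the yellow tray gets the white-lidded jar in its large compartment and the amber bottle and the white bottle in its two small ones, one in each, either way round. Set everything down upright on the tray floor without dropping it, and leave the red bottle and the green-lidded jar standing where they are.

Things in the scene. Friction and masses are not known exactly. Their poses are not given: they have to be found in the camera images.
- red_jar: screw-top glass jar, a plain upright cylinder 54 mm in diameter and 74 mm tall, about 160 g: dark red powder in the glass, red ribbed lid of the same diameter making the top 20 mm; goes to the blue tray. Origin: centre of its underside; z up.
- white_jar: screw-top glass jar, a plain upright cylinder 54 mm in diameter and 74 mm tall, about 160 g: white powder in the glass, white ribbed lid of the same diameter making the top 20 mm; goes to the yellow tray. Origin: centre of its underside; z up.
- green_jar: screw-top glass jar, a plain upright cylinder 54 mm in diameter and 74 mm tall, about 160 g: green powder in the glass, green ribbed lid of the same diameter making the top 20 mm; stays where it stands. Origin: centre of its underside; z up.
- green_bottle: small reagent bottle, upright, 85 mm tall, about 80 g: dark green body 36 mm in diameter up to 56 mm height with a paper band, then a shoulder and a green cap 26 mm in diameter from 64 mm to the top; goes to the blue tray. Origin: centre of its underside; z up.
- amber_bottle: small reagent bottle, upright, 85 mm tall, about 80 g: brown amber body 36 mm in diameter up to 56 mm height with a paper band, then a shoulder and a black cap 26 mm in diameter from 64 mm to the top; goes to the yellow tray. Origin: centre of its underside; z up.
- white_bottle: small reagent bottle, upright, 85 mm tall, about 80 g: white body 36 mm in diameter up to 56 mm height with a paper band, then a shoulder and a white cap 26 mm in diameter from 64 mm to the top; goes to the yellow tray. Origin: centre of its underside; z up.
- red_bottle: small reagent bottle, upright, 85 mm tall, about 80 g: red body 36 mm in diameter up to 56 mm height with a paper band, then a shoulder and a red cap 26 mm in diameter from 64 mm to the top; stays where it stands. Origin: centre of its underside; z up.
- mixing_cup: pinkish-beige open cup, 68 mm wide, 80 mm tall, not part of the kits. It stands with the seven jars and bottles and a flat yellow tape roll (62 mm wide, 19 mm tall) between the trays, any thing in any place of three rows of three parallel to the bench's edges, about 100 mm apart (80 at least): the widest gaps are diagonal. Origin: centre of its underside.
- blue_tray: blue kit tray fixed to the bench at any yaw, left or right of the stock, 152 mm long (x), 84 wide (y); all walls 4 mm thick, tops 18 mm above the bench, inner floor at 4 mm. Two compartments in a row along x, each 76 mm wide in y: a large one 80 mm long centred at x = -32 mm and a small one 60 mm long centred at x = +42 mm. Origin: centre of its underside, z up.
- yellow_tray: yellow kit tray fixed to the bench at any yaw, left or right of the stock, 216 mm long (x), 84 wide (y); all walls 4 mm thick, tops 18 mm above the bench, inner floor at 4 mm. Three compartments in a row along x, each 76 mm wide in y: a large one 80 mm long centred at x = -64 mm and two small ones 60 mm long centred at x = +10 mm and x = +74 mm. Origin: centre of its underside, z up.
Mind the look-alikes: they are no part of the job. Several things have the shape of the yellow_tray; the one meant has the colours described above. Leave any purple look-alike of the red_jar alone.

How it is judged:
At the end, for the whole second after the job is handed in: Each of the five stands flat on the floor of its own compartment, upright within 0.1 rad, released, at rest (jars within 16 mm of its centre; bottles 15 mm along, 24 mm across the tray). Red bottle and green-lidded jar upright, within 20 mm of their starts (x of red_jar in the frame of blue_tray between -0.048 and -0.016 m and y of red_jar in the frame of blue_tray between -0.016 and 0.016 m and x of green_bottle in the frame of blue_tray between 0.027 and 0.057 m and y of green_bottle in the frame of blue_tray between -0.024 and 0.024 m and x of white_jar in the frame of yellow_tray between -0.08 and -0.048 m and y of white_jar in the frame of yellow_tray between -0.016 and 0.016 m and (((x of amber_bottle in the frame of yellow_tray between -0.005 and 0.025 m and y of amber_bottle in the frame of yellow_tray between -0.024 and 0.024 m) and (x of white_bottle in the frame of yellow_tray between 0.059 and 0.089 m and y of white_bottle in the frame of yellow_tray between -0.024 and 0.024 m)) or ((x of amber_bottle in the frame of yellow_tray between 0.059 and 0.089 m and y of amber_bottle in the frame of yellow_tray between -0.024 and 0.024 m) and (x of white_bottle in the frame of yellow_tray between -0.005 and 0.025 m and y of white_bottle in the frame of yellow_tray between -0.024 and 0.024 m))) and z of red_jar in the frame of blue_tray between 0.001 and 0.009 m and angle between each of red_jar, green_bottle, white_jar, amber_bottle, white_bottle, red_bottle, green_jar's own z axis and vertical below 0.1 rad and linear speed of each of red_jar, green_bottle, white_jar, amber_bottle, white_bottle below 0.02 m/s and angular speed of each of red_jar, green_bottle, white_jar, amber_bottle, white_bottle below 0.3 rad/s and z of green_bottle in the frame of blue_tray between 0.001 and 0.009 m and z of white_jar in the frame of yellow_tray between 0.001 and 0.009 m and z of amber_bottle in the frame of yellow_tray between 0.001 and 0.009 m and z of white_bottle in the frame of yellow_tray between 0.001 and 0.009 m and distance of each of red_bottle, green_jar from where it was at the start of the episode below 0.02 m); the robot touches nothing.
It fails at once if a jar or bottle of the kits is let go (no contact with the fingers) with its underside more than 40 mm above the bench ((height (world z) of red_jar above 0.04 m and contact force between red_jar and the fingers below 0.05 N) or (height (world z) of green_bottle above 0.04 m and contact force between green_bottle and the fingers below 0.05 N) or (height (world z) of white_jar above 0.04 m and contact force between white_jar and the fingers below 0.05 N) or (height (world z) of amber_bottle above 0.04 m and contact force between amber_bottle and the fingers below 0.05 N) or (height (world z) of white_bottle above 0.04 m and contact force between white_bottle and the fingers below 0.05 N)).
It fails at once if the red bottle or the green-lidded jar is shifted by more than 20 mm (distance of any of red_bottle, green_jar from where it was at the start of the episode above 0.02 m).
It also fails if it takes over 112 s, if anything falls off the work surface, if the arm or the gripper's body presses on something with over 40 N, if the wrist force passes 120 N, or if a joint passes its speed limit or range.

## Robot

A 7-joint arm with a two-finger parallel gripper is mounted at the origin on the work surface. World frame = base frame: x ahead of the robot, y to its left, z up, the work surface at z = 0. Lengths are in m, angles in rad, forces in N, time in s.
With the tool pointing down it reaches from about 0.425 to 0.825 m from the base axis. Payload 3.6 kg.
Tool frame: the origin (TCP) lies midway between the tips of the shut fingers; the grasp point (between the pads) lies 19 mm behind it; z points along the fingers, y is the line along which they close (so a half turn about z gives the same grasp; the last joint's range is limited). The gripper opens to 85 mm and grips with 20 to 120 N. Pads are 22 mm wide; open, the fingers measure 114 mm over their backs; the gripper's body (76 mm by 85 mm) begins 54 mm behind the grasp point. The pads swing forward as they close: fully open they stand 13 mm farther back than shut.
Start: joints at [1.25, 0.615, -0.013, 1.423, 0.008, 1.103, -0.04], TCP at [0.189, -0.622, 0.231] pointing down, gripper open.
Joint ranges: [-3.12, 3.12], [-0.3, 2.06], [-1.34, 1.32], [0.26, 2.42], [-1.36, 4.5], [0.01, 1.98], [-2.84, 2.84]. Speed limits (rad/s): [2.79, 2.79, 3.14, 3.14, 3.14, 3.14, 3.14].

## Interface

Orientations are given as a unit quaternion [x, y, z, w].
In Python, from rig import move_pose, move_l, move_joints, move_gripper, sleep, inverse_kinematics, state, read_camera, PlanningError, finish_job gives the robot as it stands. The module is installed in compiled form; this text tells all that it offers. Calls block until the motion is done:
- move_pose(position, orientation): joint-space move of the TCP to a pose.
- move_l(position, rot=None, feed=0.15, threshold=None): straight line of the TCP; rot=None keeps the orientation; feed is the mean speed in m/s. With threshold (N) it stops when the force on the tool has changed by that much, and returns True; else False.
- move_joints(angles): joint-space move.
- move_gripper(opening, effort=None): finger opening in m; effort is the grip in N (None keeps the last); returns when the fingers have stopped.
- sleep(seconds).
- inverse_kinematics(position, orientation): joint angles nearest the present ones, or None.
- state(): the state.
- read_camera(name): name is "scene" or "top" or "wrist"; returns a dict with "color" (420x560x3 uint8, red, green, blue), "fx", "fy", "cx", "cy" (pixels), "distortion" ([k1, k2, p1, p2, k3] as OpenCV has them; the pictures are not rectified), "R" (3x3) and "t" (3): a world point X has camera coordinates R X + t. Camera axes: x right, y down, z forward; pixel columns grow to the right and rows downward; lengths in m; the calibration is good to about 2 mm. A picture is of the moment at which its call begins. There is no depth.
A pose or a line that the arm cannot do raises PlanningError and nothing moves.
- finish_job(): hands the job in; it is judged then, once.
The state is a dict: "time": time; "joint_positions": joint angles; "joint_velocities": joint speeds; "joint_torque": joint torques, N m; "tcp_pos": TCP position; "ee_rot": TCP orientation; "ft_force": force on the tool from outside, world axes, zero at the start; "moment": the same for the moment, N m; "width": finger opening in m; "gripper_force": force on a finger pad.
Only numpy, scipy, OpenCV 4.12 (cv2) and the standard library are available. Lean on these libraries where they do the work, as an engineer would, in place of code of your own. Each camera call takes 0.05 s, during which the arm holds its last target. There are 200 camera calls.

## Working session

There is one attempt and no reset: what is moved stays moved. The work goes in short steps, each a Python script; the robot and the scene stay as the last script left them, time stands still between calls to the robot, and variables do not carry over. Pictures are saved under pics/ and viewed, at most 14 in all, crops included, and the job is handed in when it is done.

```bash
mkdir -p pics
python3 - <<'E'
from rig import *
import cv2, pickle
d={}
for n in ("scene","top"):
    c=read_camera(n); d[n]=c; cv2.imwrite(f"pics/{n}0.png",c["color"][...,::-1])
    print(n,c["fx"],c["cx"],c["cy"],c["distortion"],(-c["R"].T@c["t"]).round(3),c["R"].round(2).tolist())
pickle.dump(d,open("cams.pkl","wb")); s=state(); print(s["time"],s["ee_rot"],s["width"])
E
```

```text
scene 492.69600944265443 274.64227366450035 209.38849217998714 [0.0534254 0.        0.        0.        0.       ] [1.511 0.038 0.733] [[0.05, 1.0, -0.02], [0.56, -0.05, -0.83], [-0.83, 0.03, -0.56]]
top 436.0697982600028 290.0344069353383 210.3968323772167 [-0.01852074  0.          0.          0.          0.        ] [0.269 0.102 1.3  ] [[0.02, -1.0, 0.01], [-0.98, -0.02, -0.19], [0.19, -0.0, -0.98]]
0.1 [ 9.89153897e-01  1.46878214e-01 -1.88501822e-04 -1.15009973e-03] 0.08491504637230374
```

View pics/top0.png

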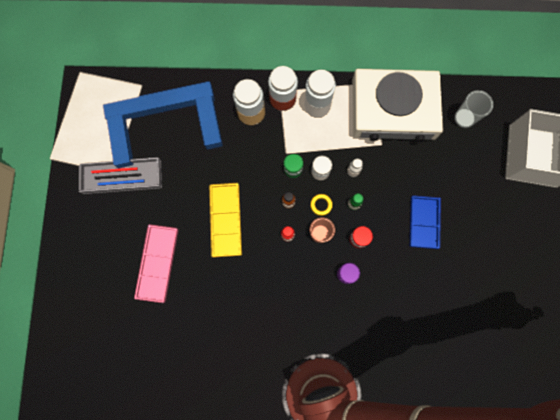

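View pics/scene0.png

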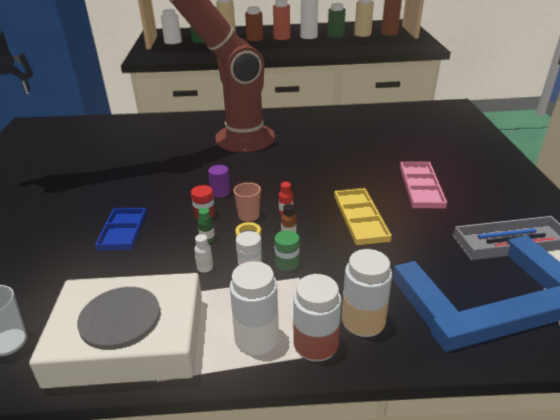

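The top view shows three rows (far to near). The first is green jar (293,164), white jar (321,168) and white bottle (355,168). Then amber (289,200), tape (321,205) and green bottle (357,201), and last red bottle (288,233), cup (321,231) and red jar (361,237). The yellow tray is at (225,220) and the blue one at (426,222). The purple jar and pink tray are decoys. Next I'll rectify both views to metric planes.

```bash
cat > vis.py <<'E'
import cv2, numpy as np
def proj(c,P):
    K=np.array([[c["fx"],0,c["cx"]],[0,c["fy"],c["cy"]],[0,0,1]])
    return cv2.projectPoints(np.asarray(P,float).reshape(-1,3),cv2.Rodrigues(np.array(c["R"]))[0],np.array(c["t"]),K,np.array(c["distortion"]))[0].reshape(-1,2)
def ortho(c,z,x0,x1,y0,y1,mm=1.0):
    """rectified onto plane z: row 0 = x1 (far), col 0 = y1 (left), mm per pixel"""
    s=mm/1000; xs=np.arange(x1,x0,-s); ys=np.arange(y1,y0,-s)
    X,Y=np.meshgrid(xs,ys,indexing="ij")
    m=proj(c,np.stack([X,Y,np.full_like(X,z)],-1)).reshape(*X.shape,2).astype(np.float32)
    return cv2.remap(c["color"],m[...,0],m[...,1],cv2.INTER_CUBIC)
E
python3 - <<'E'
import pickle; from vis import *
d=pickle.load(open("cams.pkl","rb"))
a=[ortho(d[n],0.018,0.35,0.75,-0.45,0.45,1.25) for n in ("top","scene")]
for im in a:
    for i in range(1,4): im[i*80,::4]=128
    for j in range(1,9): im[::4,int((0.45-(0.5-j*.1)+.0)*800) if j<10 else 0]=128
cv2.imwrite("pics/orth.png",np.vstack(a)[...,::-1][:600])
hsv={}
for n,im,z in (("top",None,.018),("scene",None,.018)):
    im=ortho(d[n],z,0.3,0.8,-0.45,0.45,1); h=cv2.cvtColor(im,cv2.COLOR_RGB2HSV)
    for nm,lo,hi in (("yel",(22,130,90),(32,255,255)),("blue",(108,150,40),(128,255,255))):
        m=cv2.inRange(h,lo,hi); cs=cv2.findContours(m,0,2)[0]
        for c in sorted(cs,key=cv2.contourArea)[-3:]:
            r=cv2.minAreaRect(c)
            if r[1][0]*r[1][1]>3000: print(n,nm,"xy",round(.8-r[0][1]/1000,4),round(.45-r[0][0]/1000,4),r[1],r[2], [(round(.8-p[1]/1000,3),round(.45-p[0]/1000,3)) for p in cv2.boxPoints(r)])
E
```

```text
top yel xy 0.5425 0.0055 (65.0, 67.0) 90.0 [(np.float32(0.575), np.float32(0.039)), (np.float32(0.575), np.float32(-0.028)), (np.float32(0.51), np.float32(-0.028)), (np.float32(0.51), np.float32(0.039))]
top yel xy 0.4919 0.2918 (222.81024169921875, 91.76853942871094) 85.30931091308594 [(np.float32(0.599), np.float32(0.347)), (np.float32(0.607), np.float32(0.255)), (np.float32(0.385), np.float32(0.237)), (np.float32(0.377), np.float32(0.328))]
top blue xy 0.4973 -0.3063 (92.58763885498047, 158.3502960205078) 3.2397000789642334 [(np.float32(0.421), np.float32(-0.256)), (np.float32(0.579), np.float32(-0.265)), (np.float32(0.574), np.float32(-0.357)), (np.float32(0.416), np.float32(-0.348))]
scene yel xy 0.5342 0.0056 (63.16041946411133, 52.50092697143555) 0.9710219502449036 [(np.float32(0.509), np.float32(0.038)), (np.float32(0.561), np.float32(0.037)), (np.float32(0.56), np.float32(-0.026)), (np.float32(0.507), np.float32(-0.026))]
scene yel xy 0.4964 0.291 (241.82684326171875, 94.02090454101562) 85.04674530029297 [(np.float32(0.613), np.float32(0.348)), (np.float32(0.621), np.float32(0.255)), (np.float32(0.38), np.float32(0.234)), (np.float32(0.372), np.float32(0.327))]
scene blue xy 0.5032 -0.3055 (93.97895812988281, 174.11375427246094) 3.6522228717803955 [(np.float32(0.419), np.float32(-0.253)), (np.float32(0.593), np.float32(-0.264)), (np.float32(0.587), np.float32(-0.358)), (np.float32(0.413), np.float32(-0.347))]
```

View pics/orth.png

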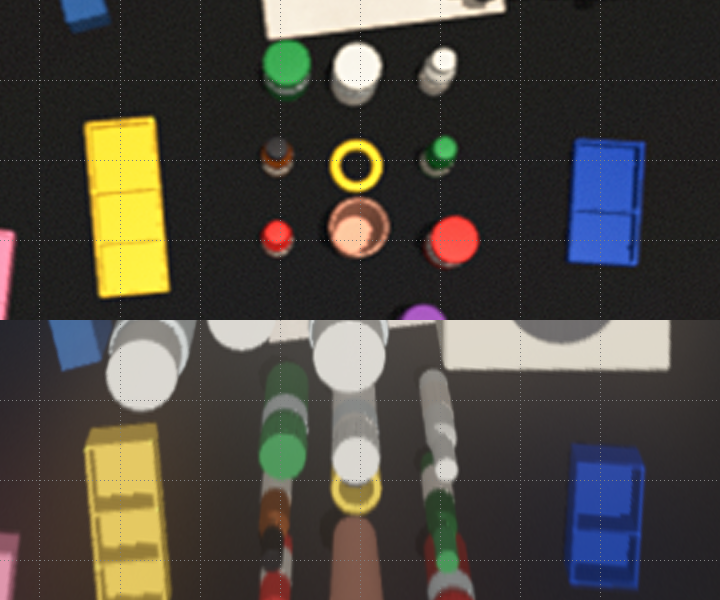

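Both trays have the large compartment on the far (+x) side, since the yellow dividers are at rows 191 and 243 and the blue one at 211. So tray x points toward the robot. Next I'll fit the trays by silhouette and the lids with fixed-radius circles.

```bash
cat > fit.py <<'E'
import pickle,json; from vis import *
from scipy.optimize import minimize
d=pickle.load(open("cams.pkl","rb"))
def tray(cn,lo,hi,L,p0):
    c=d[cn]; S=4
    big=cv2.resize(c["color"],None,fx=S,fy=S,interpolation=cv2.INTER_CUBIC)
    m=cv2.inRange(cv2.cvtColor(big,cv2.COLOR_RGB2HSV),lo,hi)
    def hull(p):
        X=np.array([[a*L/2,b*.042,z] for a in(-1,1) for b in(-1,1) for z in(0,.018)])
        C,s=np.cos(p[2]),np.sin(p[2]); X[:,:2]=X[:,:2]@np.array([[C,s],[-s,C]])+p[:2]
        return cv2.convexHull(((proj(c,X)+.5)*S).astype(np.float32))
    h0=hull(p0); roi=np.zeros_like(m); x,y,w,h=cv2.boundingRect(h0); roi[y-30:y+h+30,x-30:x+w+30]=255; m&=roi
    def cost(p):
        im=np.zeros_like(m); cv2.fillConvexPoly(im,np.round(hull(p)*16).astype(np.int32),255,shift=4)
        return 1-np.count_nonzero(im&m)/np.count_nonzero(im|m)
    r=minimize(cost,p0,method="Nelder-Mead",options=dict(initial_simplex=np.array(p0)+np.array([[0,0,0],[.01,0,0],[0,.01,0],[0,0,.05]]),maxiter=150))
    return r.x,r.fun
for cn in d:
    print(cn,"yellow",tray(cn,(20,110,70),(34,255,255),.216,[.492,.292,-3.06]),"blue",tray(cn,(105,130,30),(130,255,255),.152,[.497,-.306,-3.2]))
O=dict(white_bottle=(.654,-.095,.085,13),green_bottle=(.55,-.095,.085,13),amber_bottle=(.547,.1025,.085,13),red_bottle=(.45,.102,.085,13),
 white_jar=(.651,.007,.074,27),green_jar=(.655,.0915,.074,27),red_jar=(.442,-.109,.074,27),cup=(.455,.003,.08,34),purple=(.345,-.07,.074,27))
tiles=[]
for n,(x,y,z,r) in O.items():
    row=[]
    for cn in d:
        im=ortho(d[cn],z,x-.045,x+.045,y-.045,y+.045,.5)
        g=cv2.GaussianBlur(im.max(2),(5,5),0)
        H=cv2.HoughCircles(g,cv2.HOUGH_GRADIENT,1,60,param1=60,param2=5,minRadius=2*r-2,maxRadius=2*r+2)
        o=im.copy()
        if H is not None:
            u,v,q=H[0][0]; print(n,cn,round(x+.045-v*.0005,4),round(y+.045-u*.0005,4),q)
            cv2.circle(o,(int(u),int(v)),int(q),(255,0,255),1)
        row.append(cv2.resize(o[:180,:180],(150,150)))
    tiles.append(np.vstack(row))
cv2.imwrite("pics/tiles.png",np.vstack([np.hstack(tiles[:5]),np.hstack(tiles[5:]+[tiles[0]*0])])[...,::-1])
E
python3 fit.py
```

```text
scene yellow (array([ 0.48792511,  0.2927522 , -3.04700899]), np.float64(0.04491161012900147)) blue (array([ 0.49179007, -0.30978872, -3.20890213]), np.float64(0.014011538914400101))
top yellow (array([ 0.49154148,  0.29311441, -3.07037093]), np.float64(0.08481278464097741)) blue (array([ 0.49803264, -0.30861931, -3.20415995]), np.float64(0.05615014735535906))
white_bottle scene 0.6532 -0.0952 27.4
white_bottle top 0.6552 -0.0933 27.4
green_bottle scene 0.5478 -0.0968 27.4
green_bottle top 0.5508 -0.0952 26.3
amber_bottle scene 0.5488 0.1047 26.0
amber_bottle top 0.5482 0.1042 27.4
red_bottle scene 0.4482 0.1042 25.2
red_bottle top 0.4502 0.1038 27.4
white_jar scene 0.6477 0.0078 54.3
white_jar top 0.6508 0.0082 55.4
green_jar scene 0.6522 0.0923 54.3
green_jar top 0.6572 0.0917 55.4
red_jar scene 0.4408 -0.1088 54.3
red_jar top 0.4428 -0.1088 55.4
cup scene 0.4538 0.0062 68.3
cup top 0.4572 0.0087 68.3
purple scene 0.3348 -0.0712 54.3
purple top 0.3387 -0.0712 54.3
```

View pics/tiles.png

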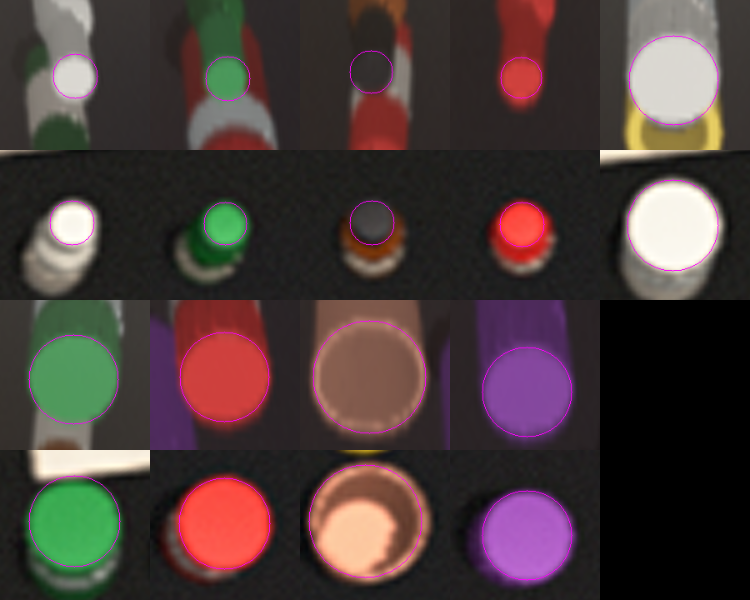

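Both cameras agree within 2–4 mm, and every circle sits on its lid or cap. I'll use the averages and start with the red jar.

```bash
cat > job.py <<'E'
from rig import *
import numpy as np
from scipy.spatial.transform import Rotation as Rn
O=dict(white_bottle=(.654,-.094),green_bottle=(.5495,-.096),amber_bottle=(.5485,.1045),red_bottle=(.449,.104),white_jar=(.649,.008),
 green_jar=(.6545,.092),red_jar=(.442,-.109),cup=(.4555,.0075),purple=(.337,-.071))
RAD={n:.027 if "jar" in n or n=="purple" else .034 if n=="cup" else .018 for n in O}
T=dict(blue=(.495,-.309,-3.206),yellow=(.490,.293,-3.06))
def quat(th):
    y=np.array([np.cos(th),np.sin(th),0]); z=np.array([0,0,-1.]); 
    return Rn.from_matrix(np.column_stack([np.cross(y,z),y,z])).as_quat()
def pick_q(p,th):
    j=np.array(state()["joint_positions"]); best=None
    for t in (th,th+np.pi):
        s=inverse_kinematics(p,quat(t))
        if s is not None and (best is None or np.abs(np.array(s)-j).max()<best[0]): best=(np.abs(np.array(s)-j).max(),quat(t))
    return best[1]
def angle(n,gone):
    best=(-1,0); p=np.array(O[n]); h=RAD[n]+.008+.008
    for th in np.linspace(0,np.pi,37):
        u=np.array([np.cos(th),np.sin(th)])
        c=min(np.linalg.norm(p+s*h*u-O[m])-RAD[m] for m in O if m!=n and m not in gone for s in(-1,1))
        if c>best[0]: best=(c,th)
    return best
def cycle(n,tray,lx,gone,hi=.15):
    jar="jar" in n; w=.070 if jar else .052; zg=.028 if jar else .021
    c,th=angle(n,gone); print(n,"clear",round(c,3),"th",round(np.degrees(th)))
    x,y=O[n]
    q=pick_q([x,y,hi],th); move_gripper(w,40); move_pose([x,y,hi],q)
    move_l([x,y,zg],feed=.12)
    move_gripper(0.0,45 if jar else 35); s=state(); print("grip",s["width"],s["gripper_force"],s["tcp_pos"])
    move_l([x,y,hi],feed=.12)
    X,Y,a=T[tray]; gx,gy=X+lx*np.cos(a),Y+lx*np.sin(a)
    q=pick_q([gx,gy,hi],a+np.pi/2); move_pose([gx,gy,hi],q)
    s=state(); print("held",s["width"],s["gripper_force"])
    move_l([gx,gy,zg+.012],feed=.12)
    hit=move_l([gx,gy,zg+.001],feed=.025,threshold=3); s=state(); print("down",hit,np.round(s["tcp_pos"],4),"expect",zg+.004)
    move_gripper(w,40); move_l([gx,gy,hi],feed=.15)
    print("t",round(state()["time"],1))
E
python3 -c "
from job import *
cycle('red_jar','blue',-.032,[])
import cv2; cv2.imwrite('pics/t1.png',cv2.resize(read_camera('top')['color'][140:290,180:460,::-1],None,fx=2,fy=2))"
```

```text
red_jar clear 0.057 th 40
grip 0.05348652855738589 47.08318769931793 [ 0.44289343 -0.10898694  0.02888635]
held 0.0530385300503784 47.381097972393036
down True [ 0.5274 -0.3114  0.033 ] expect 0.032
t 8.7
```

View pics/t1.png

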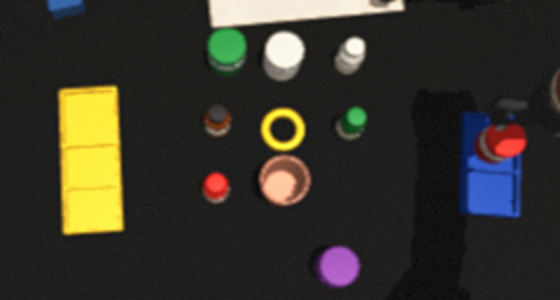

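The red jar is standing in the blue tray's far compartment, with its lid at about (505,138), and the move took only about 8.5 s. On to the green bottle, then I'll measure both placements.

```bash
cat > chk.py <<'E'
from vis import *; from job import T,read_camera
def chk(L,out):
    cams={k:read_camera(k) for k in("top","scene")}; tiles=[]
    for n,tr,lx in L:
        X,Y,a=T[tr]; x,y=X+lx*np.cos(a),Y+lx*np.sin(a); jar="jar" in n; r=27 if jar else 13; row=[]
        for k,c in cams.items():
            im=ortho(c,.078 if jar else .089,x-.06,x+.06,y-.06,y+.06,.5)[:240,:240].copy()
            H=cv2.HoughCircles(cv2.GaussianBlur(im.max(2),(5,5),0),cv2.HOUGH_GRADIENT,1,200,param1=60,param2=5,minRadius=2*r-2,maxRadius=2*r+2)
            u,v,q=H[0][0]; dx,dy=.06-v*.0005,.06-u*.0005; C,s=np.cos(a),np.sin(a)
            print(n,k,"err tray mm",round(1e3*(C*dx+s*dy),1),round(1e3*(-s*dx+C*dy),1)); cv2.circle(im,(int(u),int(v)),int(q),(255,0,255),1); row.append(cv2.resize(im,(150,150)))
        tiles.append(np.vstack(row))
    cv2.imwrite(out,np.hstack(tiles)[...,::-1])
E
python3 -c "
from job import *
cycle('green_bottle','blue',.042,['red_jar'])
move_pose([.45,.0,.25],pick_q([.45,0,.25],1.57))
from chk import chk; chk([('red_jar','blue',-.032),('green_bottle','blue',.042)],'pics/c1.png')"
```

```text
green_bottle clear 0.086 th 80
grip 0.034961878807738815 35.34972887020558 [ 0.55029658 -0.09580303  0.02198124]
held 0.034988388646435116 34.94216967606917
down True [ 0.4535 -0.3066  0.026 ] expect 0.025
t 16.4
red_jar top err tray mm 2.2 1.4
red_jar scene err tray mm 4.1 2.0
green_bottle top err tray mm 0.2 0.8
green_bottle scene err tray mm 2.6 2.4
```

View pics/c1.png

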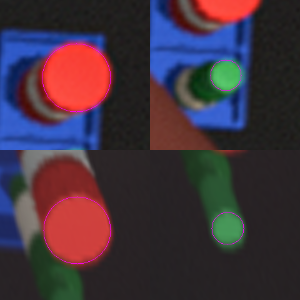

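The circles fit both lids, so the red jar and green bottle are upright within 4 mm of their centres. Now the yellow kit.

```bash
python3 -c "
from job import *
g=['red_jar','green_bottle']
for n,lx in (('white_jar',-.064),('amber_bottle',.010),('white_bottle',.074)):
    cycle(n,'yellow',lx,g); g.append(n)
move_pose([.45,-.2,.3],pick_q([.45,-.2,.3],1.57))
from chk import chk,cv2; chk([('white_jar','yellow',-.064),('amber_bottle','yellow',.010),('white_bottle','yellow',.074)],'pics/c2.png')
cv2.imwrite('pics/s2.png',read_camera('scene')['color'][...,::-1])"
```

```text
white_jar clear 0.067 th 175
grip 0.053138057435612555 47.731778025627136 [0.64995825 0.00831734 0.02937498]
held 0.053362764831017526 47.28612542152405
down True [0.5544 0.2986 0.0334] expect 0.032
t 26.0
amber_bottle clear 0.078 th 90
grip 0.03514927261372485 35.168651815038174 [0.54917151 0.10477298 0.02199696]
held 0.03484993838903757 34.97410197858699
down True [0.4805 0.2925 0.026 ] expect 0.025
t 33.4
white_bottle clear 0.159 th 0
grip 0.035075042849083735 35.21980229532346 [ 0.65483074 -0.09401173  0.02218135]
held 0.035129913481686224 34.90486745489761
down True [0.4167 0.2873 0.0261] expect 0.025
t 42.4
white_jar top err tray mm 13.8 6.6
white_jar scene err tray mm 1.3 0.1
amber_bottle top err tray mm -0.5 3.3
amber_bottle scene err tray mm 22.1 10.0
white_bottle top err tray mm -50.4 12.9
white_bottle scene err tray mm 3.3 -0.0
```

View pics/c2.png

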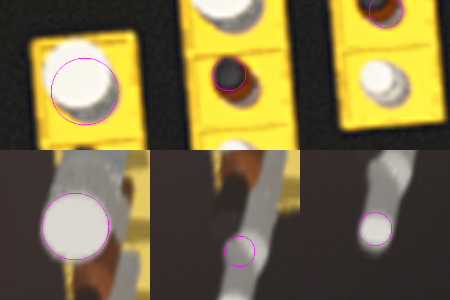

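View pics/s2.png

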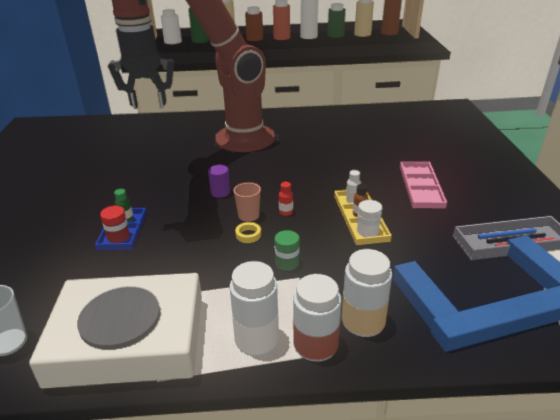

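All five stand upright in their compartments, and the red bottle (286,200) and green jar (287,250) are where they started. The top camera's poor fits for the white jar and white bottle come from white on yellow. The poor scene fit for the amber bottle comes from it being hidden. In each case the other camera puts the item within 4 mm of centre.

```bash
python3 -c "
from rig import *
sleep(.5); print(finish_job(), state()['time'])"
```

```text
the job is handed in; nothing more can be done
the job is handed in; nothing more can be done
```

Both kits are made up and handed in: all five items look upright and within about 5 mm of their compartment centres, the red bottle and green-lidded jar show no visible movement, and it took about 45 s of robot time; the hand-in gave no verdict.

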